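# Open the figure carrier's gate and hold it wide

## Task

Open the gate of the wooden figure carrier so that the carver can take the figure out: first squeeze the safety catch (red and steel tabs on the fixed panel) fully together, and only then squeeze the gate's own grip (blue and steel tabs) fully together and swing the gate out past its detent. Finish while still holding the gate wide open by its grip, about 75 degrees or more, because a spring pulls it back; do not let go at the end. Leave the two figures, the orange beaker and the paint tin standing where they are.

Things in the scene. Friction and masses are not known exactly. Their poses are not given: they have to be found in the camera images.
- carrier: Open-topped plywood carrier fixed to the bench, 210 deep (x) x 360 wide (y) x 130 mm high. Origin: centre of its underside, bench height. Its front, at its x = -100 mm and 14 mm thick, looks along its -x: the gate fills y = +163 to -30 mm, a fixed panel y = -33 to -180. Four catch tabs stand on their top edges, from 130 to 185 mm high, each 24 mm wide (x) and 8 mm thick (y).
- safety_grip (a point): Fixed point of the carrier at (-100, -132, 160) mm in its frame: midway between the outer faces of the safety catch's two tabs when fully squeezed, 25 mm below their tops. The fixed steel tab's outer face is 17 mm from it to the carrier's -y; the moving red tab's outer face is 31 mm from it to +y before squeezing, 17 mm after.
- safety_catch (a joint): Travel of the red tab in m: 0 to 0.002 at the start (locked: its bolt lies up to 10 mm across the front of the gate's free end), 0.014 fully squeezed towards the fixed steel tab (carrier's -y). The gate is free of it from about 0.011. A stiff slide without spring: it needs about 5 N and stays where it is left.
- gate_grip (a point): Point on the gate that swings with it, 138 mm from the hinge axis, 160 mm above the bench; its axes are the carrier's at gate = 0. Midway between the outer faces of the grip's two tabs when fully squeezed: the fixed steel tab's is 17 mm from it towards the hinge; the moving blue tab's is 31 mm from it away from the hinge before squeezing, 17 mm after.
- grip_catch (a joint): Travel of the blue tab in m: 0 released (its bolt reaches 9 mm behind the fixed panel and locks the gate), 0.014 fully squeezed towards the steel tab and the hinge. The gate is free of it from about 0.010. It springs back when let go: 5 N at rest, 8.5 N fully squeezed.
- hinge (a point): Point on the gate's upright hinge axis, at (-100, +170, 160) mm in the carrier's frame.
- gate (a joint): Gate angle in rad: 0 shut, grows as the free end swings out (clockwise seen from above), stop at 1.5. Gate 14 mm thick, 200 mm long from the hinge, about 0.5 kg. A spring shuts it: 0.08 N m at 0, 0.38 at 1.5. A sprung brass detent by the hinge resists from 0.55 rad, is passed at about 0.8 and helps until 1.0 (adds up to 4 N at the grip); let go beyond, the gate falls back.
- raw_figure: Unpainted carved wooden figure, 112 mm tall on a 42 x 46 mm plinth, standing loose on the carrier's floor; origin under its centre. Leave alone.
- painted_figure: Carved figure in a green robe, 132 mm tall on a 50 x 54 mm dark plinth, loose on the bench beside or in front of the carrier; origin under its centre. Leave alone.
- beaker: Orange plastic beaker, 66 mm across, 100 mm tall, empty, loose on the bench; origin under its centre. Leave alone.
- paint_tin: Closed paint tin, 80 mm across, 90 mm tall, loose on the bench; origin under its centre. Leave alone.

How it is judged:
On the way, in this order (a step that is already met when the one before it is completed fails the run):
1. the safety catch is squeezed in, the gate shut and its own grip still untouched (value of joint safety_catch above 0.0115 m and value of joint grip_catch below 0.004 m and value of joint gate below 0.1 rad), for 0.1 s.
2. the gate's grip is squeezed, the safety catch still in (value of joint each of grip_catch, safety_catch above 0.0105 m), for 0.1 s.
3. the gate has passed its detent (value of joint gate above 1.05 rad), for 0.1 s.
At the end, for the whole second after the job is handed in: The gate stands still beyond 1.15 rad (66 degrees) with the fingers still holding it by its grip (more than 1 N on a tab of the gate's grip), the safety catch still in (over 9 mm), and the two figures, the beaker and the tin upright (within 0.3 rad) and within 30 mm of where they stood (value of joint gate between 1.15 and 1.56 rad and velocity of joint gate between -0.1 and 0.1 rad/s and value of joint safety_catch above 0.009 m and (contact force between the fingers and gate_c1 above 1 N or contact force between the fingers and grip_catch above 1 N) and distance of each of raw_figure, painted_figure, beaker, paint_tin from where it was at the start of the episode below 0.03 m and angle between each of raw_figure, painted_figure, beaker, paint_tin's own z axis and vertical below 0.3 rad); the arm keeps its last pose, push and grip.
It fails at once if the gate's grip is squeezed before the safety catch (value of joint grip_catch above 0.008 m and value of joint safety_catch below 0.009 m).
It fails at once if the unpainted figure in the carrier is pushed away or knocked over (distance of raw_figure from where it was at the start of the episode above 0.03 m or angle between raw_figure's own z axis and vertical above 0.5 rad).
It fails at once if the painted figure is pushed away or knocked over (distance of painted_figure from where it was at the start of the episode above 0.03 m or angle between painted_figure's own z axis and vertical above 0.5 rad).
It fails at once if the orange beaker is pushed away or knocked over (distance of beaker from where it was at the start of the episode above 0.03 m or angle between beaker's own z axis and vertical above 0.5 rad).
It fails at once if the paint tin is pushed away or knocked over (distance of paint_tin from where it was at the start of the episode above 0.03 m or angle between paint_tin's own z axis and vertical above 0.5 rad).
It also fails if it takes over 45 s, if anything falls off the work surface, if the arm or the gripper's body presses on something with over 40 N, if the wrist force passes 120 N, or if a joint passes its speed limit or range.

## Robot

A 6-joint arm with a two-finger parallel gripper is mounted at the origin on the work surface. World frame = base frame: x ahead of the robot, y to its left, z up, the work surface at z = 0. Lengths are in m, angles in rad, forces in N, time in s.
With the tool pointing down it reaches from about 0.35 to 0.85 m from the base axis. Payload 8.1 kg.
Tool frame: the origin (TCP) lies midway between the tips of the shut fingers; the grasp point (between the pads) lies 19 mm behind it; z points along the fingers, y is the line along which they close (so a half turn about z gives the same grasp; the last joint's range is limited). The gripper opens to 93 mm and grips with 3 to 60 N. Pads are 15 mm wide; open, the fingers measure 128 mm over their backs; the gripper's body (75 mm by 188 mm) begins 65 mm behind the grasp point.
Start: joints at [-1.234, 0.13, 1.488, -0, 1.523, -0.085], TCP at [0.246, -0.547, 0.219] pointing down, gripper open.
Joint ranges: [-2.96, 2.96], [-0.89, 2.26], [0.02, 2.5], [-1.34, 4.48], [0, 2.73], [-2.66, 2.66]. Speed limits (rad/s): [2.39, 2.39, 2.79, 3.14, 3.14, 3.14].

## Interface

Orientations are given as a rotation vector (axis times angle).
In Python, from plant import robot, cams gives the robot as it stands. The module is installed in compiled form; this text tells all that it offers.
- The arm moves only by the tool play_rows, never from a script. Its arguments are lists of equal length, an entry for each row: "slide": the shift along the tool's x, y, z scaled (see below), a list of three; "twist": the turn, a rotation vector about the tool's x, y, z scaled (see below), a list of three. A call has exactly 8 rows; each row shifts and turns the commanded pose from where the row before left it, along the tool's axes as they then stand; what a row does not reach is not made up. The controller multiplies each number of a shift by 25 cm and each number of a turn by 60 degrees. A row lasts 1/10 s, in which the tool goes at most 50 mm and 8.59 degrees, less where a joint would pass 70% of its speed; a pose out of reach is approached as far as the arm can. A call with a number of a shift or a turn outside -1 to 1 is refused whole. A call with a gripper value outside its range is refused whole. "fingers" is the closure, from -1 (fully open) to 1 (shut), set as the call begins (left out, the last holds). The fingers move at their own pace and stop on an object; "force" is the grip in N (left out, the last holds). Time passes only in rows, so rows that do not move let the fingers close, or fill a call up. It gives the time, the measured TCP pose, the force, the opening and the grip force at its end, in the units of the state.
- robot.read_state(): the state, without advancing time (a new reading comes with each control period).
- cams.read_camera(name): name is "scene" or "top" or "wrist"; returns (picture, depth): 400x640x3 uint8, red, green, blue; 400x640 float32, m along the optical axis (not along the pixel's ray), 0 where there is no reading.
- cams.get_calibration(name): a dict with "fx", "fy", "cx", "cy" (pixels), "k1" (the pictures are not rectified: a ray, as slopes to the right and down, at radius r is drawn at 1 + k1 r^2 times it, then the intrinsics apply), "world_from_camera" (4x4, takes a point from camera to world coordinates). Camera axes: x right, y down, z forward; pixel columns grow to the right and rows downward; lengths in m; the calibration is good to about 2 mm. A picture is of the moment at which its call begins: read the wrist's pose just before it. get_calibration takes no time and is no camera call; for the wrist camera it gives the pose at the moment of the call.
- robot.close_job(): hands the job in; it is judged then, once.
The state is a dict: "t": time; "q": joint angles; "dq": joint speeds; "joint_torque": joint torques, N m; "tool_pos": TCP position; "orientation": TCP orientation; "force": force on the tool from outside, world axes, zero at the start; "wrist_torque": the same for the moment, N m; "opening": finger opening in m; "gripper_force": force on a finger pad.
Only numpy, scipy, OpenCV 4.12 (cv2) and the standard library are available. Lean on these libraries where they do the work, as an engineer would, in place of code of your own. Each camera call takes 0.05 s, during which the arm holds its last target. There are 200 camera calls.

## Working session

There is one attempt and no reset: what is moved stays moved. The work goes in short steps, Python scripts to look and compute and a tool call to move; the robot and the scene stay as the last step left them, time stands still between calls to the robot, and variables do not carry over. Pictures are saved under pics/ and viewed, at most 10 in all, crops included, and the job is handed in when it is done.

Besides the shell and the picture viewer there is one more tool, called after "Call:" by a JSON object that holds its "op" and its "data". play_rows: Moves the arm, as the interface text tells. Shifts and turns lie within -1 to 1; 1 stands for 25 cm of shift or 60 degrees of turn. Its arguments: {"type":"object","properties":{"slide":{"type":"array"},"twist":{"type":"array"},"fingers":{"type":"number"},"force":{"type":"number"}},"required":["slide","twist"]}

```bash
mkdir -p pics
cat > h.py <<'E'
import numpy as np, cv2
from plant import robot, cams
from scipy.spatial.transform import Rotation as R
def cloud(name):
    c=cams.get_calibration(name); im,d=cams.read_camera(name)
    v,u=np.mgrid[0:d.shape[0],0:d.shape[1]]
    xd=(u-c["cx"])/c["fx"]; yd=(v-c["cy"])/c["fy"]; x,y=xd.copy(),yd.copy()
    for _ in range(8):
        s=1+c["k1"]*(x*x+y*y); x,y=xd/s,yd/s
    P=np.stack([x*d,y*d,d,np.ones_like(d)],-1)@np.array(c["world_from_camera"]).T
    return im,d,P[...,:3]
E
python3 - <<'E'
from h import *
for n in("top","scene"):
    im,d,P=cloud(n); np.savez(n,im=im,d=d,P=P); cv2.imwrite(f"pics/{n}0.png",im[...,::-1])
    print(n,np.round(cams.get_calibration(n)["world_from_camera"],2).tolist(),(d>0).mean())
s=robot.read_state(); print(s["t"],s["tool_pos"],s["orientation"],s["opening"])
E
```

```text
top [[-0.01, -0.98, 0.18, 0.38], [-1.0, 0.01, 0.01, 0.04], [-0.01, -0.18, -0.98, 1.46], [0.0, 0.0, 0.0, 1.0]] 0.99592578125
scene [[0.83, 0.47, -0.28, 0.92], [0.55, -0.71, 0.44, -0.43], [0.01, -0.52, -0.85, 1.0], [0.0, 0.0, 0.0, 1.0]] 0.99601171875
0.1 [ 0.24550105 -0.54693338  0.21772479] [-3.07043527e+00 -6.57350560e-01  2.84922708e-04] 0.0928484164917803
```

View pics/top0.png

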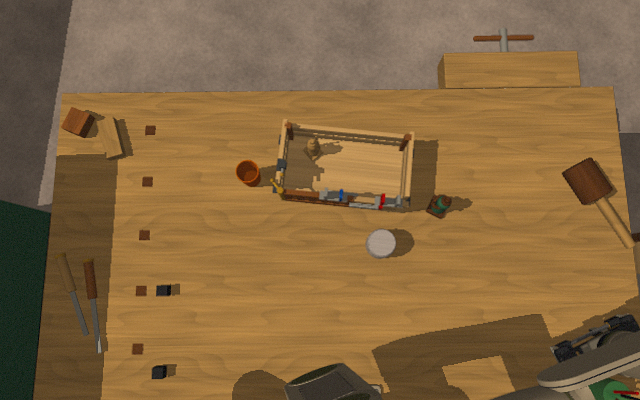

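View pics/scene0.png

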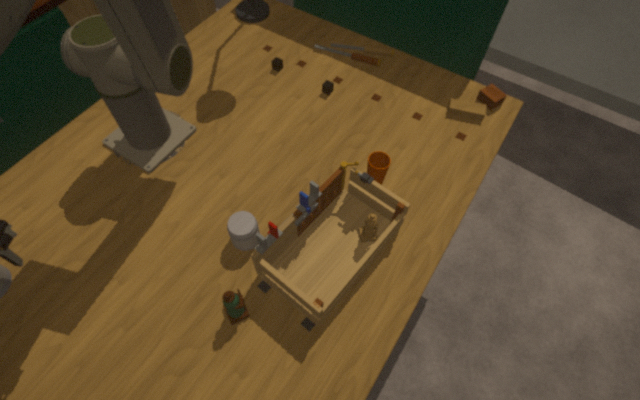

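The top view shows the carrier around (345,165), with the gate's tabs at (324,196) grey and (341,196) blue. The safety tabs are at about (381,201), the tin at (380,243), the painted figure at (440,206) and the beaker at (248,173). Next I'll measure the carrier's pose.

Run:
```python
from h import *
for n in("top","scene"):
    z=np.load(n+".npz"); im,P=z["im"],z["P"]
    hsv=cv2.cvtColor(im,cv2.COLOR_RGB2HSV); H,S,V=[hsv[...,i] for i in range(3)]
    X,Y,Z=[P[...,i] for i in range(3)]
    reg=(X>.35)&(X<.85)&(Y>-.4)&(Y<.4)
    tall=reg&(Z>.16)&(Z<.2)
    for nm,m in dict(red=tall&(S>150)&((H<6)|(H>174)),blue=tall&(S>100)&(H>100)&(H<130),grey=tall&(S<90)).items():
        k,l,st,_=cv2.connectedComponentsWithStats(m.astype(np.uint8))
        for i in range(1,k):
            if st[i,4]>8:
                p=P[l==i]; print(n,nm,len(p),p.min(0).round(3),p.max(0).round(3),np.median(p,0).round(3))
    box=reg&(Z>.122)&(Z<.136)
    k,l,st,_=cv2.connectedComponentsWithStats((reg&(Z>.1)).astype(np.uint8))
    i=1+st[1:,4].argmax(); p=P[(l==i)&box]
    (c,sz,a)=r=cv2.minAreaRect(p[:,:2].astype(np.float32)); print(n,"rim",len(p),np.round(c,3),np.round(sz,3),a,cv2.boxPoints(r).round(3).tolist())
    k,l,st,_=cv2.connectedComponentsWithStats((reg&(Z>.06)).astype(np.uint8))
    for i in range(1,k):
        if st[i,4]>40: p=P[l==i]; print(n,"obj",len(p),p.min(0).round(3),p.max(0).round(3))
```

```text
top red 33 [ 0.588 -0.115  0.162] [ 0.61  -0.106  0.189] [ 0.596 -0.11   0.184]
top blue 26 [ 0.601 -0.006  0.176] [0.622 0.002 0.191] [ 0.61  -0.001  0.185]
top grey 29 [0.606 0.033 0.162] [0.628 0.041 0.191] [0.613 0.038 0.185]
top grey 41 [ 0.584 -0.154  0.161] [ 0.606 -0.145  0.189] [ 0.593 -0.149  0.183]
top rim 1011 [0.643 0.032] [0.421 0.185] 54.516910552978516 [[0.4449999928474426, -0.08500000089406967], [0.5960000157356262, -0.19200000166893005], [0.8399999737739563, 0.15000000596046448], [0.6890000104904175, 0.25699999928474426]]
top obj 3421 [ 0.382 -0.212  0.06 ] [0.837 0.187 1.457]
top obj 145 [0.757 0.054 0.061] [0.794 0.091 0.13 ]
top obj 229 [0.663 0.226 0.06 ] [0.726 0.29  0.107]
top obj 233 [ 0.382 -0.308  0.061] [0.627 0.039 1.457]
top obj 684 [ 0.382 -0.156  0.06 ] [0.533 0.039 1.457]
scene red 25 [ 0.595 -0.118  0.167] [ 0.614 -0.112  0.186] [ 0.604 -0.115  0.183]
scene blue 26 [ 0.607 -0.009  0.177] [ 0.627 -0.002  0.188] [ 0.617 -0.006  0.183]
scene grey 61 [0.609 0.03  0.16 ] [0.632 0.041 0.186] [0.621 0.033 0.181]
scene grey 34 [ 0.602 -0.009  0.161] [0.627 0.001 0.187] [ 0.614 -0.007  0.173]
scene grey 76 [ 0.586 -0.159  0.16 ] [ 0.611 -0.147  0.186] [ 0.601 -0.155  0.181]
scene rim 1267 [ 0.64  -0.051] [0.192 0.411] 20.44355583190918 [[0.4779999852180481, 0.1080000028014183], [0.621999979019165, -0.2770000100135803], [0.8019999861717224, -0.20999999344348907], [0.6579999923706055, 0.17499999701976776]]
scene obj 398 [0.665 0.224 0.06 ] [0.73  0.29  0.103]
scene obj 5990 [ 0.459 -0.211  0.06 ] [0.839 0.184 0.188]
scene obj 226 [0.759 0.05  0.06 ] [0.798 0.083 0.128]
scene obj 344 [ 0.59  -0.311  0.06 ] [ 0.63  -0.263  0.136]
```

```bash
cat >> h.py <<'E'
def psi_of(rv): 
    y=R.from_rotvec(rv).as_matrix()[:,1]; return np.degrees(np.arctan2(y[1],y[0]))
def down(psi):  # tool pointing down, tool y at yaw psi (deg)
    p=np.radians(psi); y=np.array([np.cos(p),np.sin(p),0]); z=np.array([0,0,-1.]); return np.stack([np.cross(y,z),y,z],1)
def rows(poses,start=None):
    """poses: list of (pos,psi) one per row; prints slide/twist, rounding carried along"""
    s=robot.read_state(); p=np.array(s["tool_pos"]);M=R.from_rotvec(s["orientation"]).as_matrix()
    if start: p,M=np.array(start[0]),down(start[1])
    S,T=[],[]
    for q,psi in poses:
        sl=np.round(M.T@(np.array(q)-p)/.25,3); tw=np.round(R.from_matrix(M.T@down(psi)).as_rotvec()/np.radians(60),3)
        p=p+M@sl*.25; M=M@R.from_rotvec(tw*np.radians(60)).as_matrix(); S.append(sl.tolist());T.append(tw.tolist())
    for i in range(0,len(S),8): print("slide",S[i:i+8],"\ntwist",T[i:i+8])
    print("max mm",max(np.linalg.norm(x)*250 for x in S),"deg",max(np.linalg.norm(x)*60 for x in T))
E
python3 - <<'E'
from h import *
s=robot.read_state(); a=psi_of(s["orientation"]); print(a)
p0=np.array(s["tool_pos"]); p1=np.array([.5985,-.1384,.225])
rows([(p0+(p1-p0)*min(1,k/20),a+(83.3-a)*min(1,k/20)) for k in range(1,25)])
E
```

```text
-65.83188404197669
slide [[0.098, -0.046, -0.001], [0.103, -0.032, -0.002], [0.106, -0.019, -0.001], [0.108, -0.005, -0.002], [0.108, 0.009, -0.001], [0.105, 0.023, -0.001], [0.102, 0.036, -0.002], [0.096, 0.05, -0.001]] 
twist [[-0.001, -0.0, -0.124], [-0.0, -0.0, -0.125], [-0.0, -0.0, -0.124], [-0.0, -0.0, -0.124], [-0.0, -0.0, -0.124], [-0.0, -0.0, -0.125], [-0.0, -0.001, -0.124], [-0.0, 0.0, -0.124]]
slide [[0.089, 0.061, -0.002], [0.08, 0.072, -0.001], [0.07, 0.083, -0.002], [0.059, 0.09, -0.001], [0.046, 0.097, -0.002], [0.034, 0.103, -0.001], [0.019, 0.106, -0.002], [0.006, 0.108, -0.001]] 
twist [[-0.0, 0.0, -0.124], [-0.0, 0.0, -0.125], [-0.0, 0.0, -0.124], [-0.0, 0.0, -0.124], [-0.0, 0.0, -0.125], [-0.0, 0.0, -0.124], [-0.001, 0.0, -0.124], [0.0, 0.0, -0.124]]
slide [[-0.008, 0.108, -0.002], [-0.022, 0.106, -0.001], [-0.035, 0.102, -0.002], [-0.049, 0.096, -0.001], [0.0, 0.0, 0.0], [0.0, 0.0, 0.0], [0.0, 0.0, 0.0], [0.0, 0.0, 0.0]] 
twist [[0.0, 0.0, -0.125], [0.0, 0.0, -0.124], [0.0, 0.0, -0.124], [0.0, 0.0, -0.125], [0.0, 0.0, 0.0], [0.0, 0.0, 0.0], [0.0, 0.0, 0.0], [0.0, 0.0, 0.0]]
max mm 27.148895005137874 deg 7.5
```

Call:
{"op": "play_rows", "data": {"slide": [[0.098, -0.046, -0.001], [0.103, -0.032, -0.002], [0.106, -0.019, -0.001], [0.108, -0.005, -0.002], [0.108, 0.009, -0.001], [0.105, 0.023, -0.001], [0.102, 0.036, -0.002], [0.096, 0.05, -0.001]], "twist": [[0, 0, -0.124], [0, 0, -0.125], [0, 0, -0.124], [0, 0, -0.124], [0, 0, -0.124], [0, 0, -0.125], [0, 0, -0.124], [0, 0, -0.124]], "fingers": -1, "force": 18}}

```text
t: 0.9
tool_pos: [0.3874, -0.3828, 0.2209]
orientation: [-2.332, -2.104, -0.0]
force: [0.5, -0.4, -0.1]
opening: 0.0931
gripper_force: 0.0
```

Call:
{"op": "play_rows", "data": {"slide": [[0.089, 0.061, -0.002], [0.08, 0.072, -0.001], [0.07, 0.083, -0.002], [0.059, 0.09, -0.001], [0.046, 0.097, -0.002], [0.034, 0.103, -0.001], [0.019, 0.106, -0.002], [0.006, 0.108, -0.001]], "twist": [[0, 0, -0.124], [0, 0, -0.125], [0, 0, -0.124], [0, 0, -0.124], [0, 0, -0.125], [0, 0, -0.124], [0, 0, -0.124], [0, 0, -0.124]]}}

```text
t: 1.7
tool_pos: [0.5285, -0.2196, 0.2239]
orientation: [-0.977, -2.985, -0.0]
force: [0.1, -0.1, -0.2]
opening: 0.0927
gripper_force: 0.0
```

Call:
{"op": "play_rows", "data": {"slide": [[-0.008, 0.108, -0.002], [-0.022, 0.106, -0.001], [-0.035, 0.102, -0.002], [-0.049, 0.096, -0.001], [0, 0, 0], [0, 0, 0], [0, 0, 0], [0, 0, 0]], "twist": [[0, 0, -0.125], [0, 0, -0.124], [0, 0, -0.124], [0, 0, -0.125], [0, 0, 0], [0, 0, 0], [0, 0, 0], [0, 0, 0]]}}

```text
t: 2.5
tool_pos: [0.5981, -0.1398, 0.2258]
orientation: [-0.187, -3.136, 0.0]
force: [-0.5, -0.7, -0.6]
opening: 0.0927
gripper_force: 0.0
```

Run:
```python
from h import *
s=robot.read_state(); print(s["t"],s["tool_pos"],psi_of(s["orientation"]),np.round(s["q"],2),np.round(s["force"],1))
im,d,P=cloud("wrist"); cv2.imwrite("pics/w1.png",im[...,::-1]); np.savez("w1",im=im,d=d,P=P)
hsv=cv2.cvtColor(im,cv2.COLOR_RGB2HSV); H,S,V=[hsv[...,i] for i in range(3)]
Z=P[...,2]; tall=(Z>.16)&(Z<.195)&(d>0)
for nm,m in dict(red=tall&(S>130)&((H<8)|(H>172)),blue=tall&(S>100)&(H>100)&(H<130),grey=tall&(S<90)).items():
    k,l,st,_=cv2.connectedComponentsWithStats(m.astype(np.uint8))
    for i in range(1,k):
        if st[i,4]>60:
            p=P[(l==i)]; top=p[p[:,2]>.179]; print(nm,len(p),st[i,:4],len(top), p[:,2].max())
            if len(top)>20: print("  ",top.min(0).round(4),top.max(0).round(4),[np.round(v,4) for v in cv2.minAreaRect(top[:,:2].astype(np.float32))])
```

```text
2.5 [ 0.59814858 -0.1398167   0.22578845] 83.19140290686272 [-0.31  0.17  1.44 -0.    1.54 -1.76] [-0.5 -0.7 -0.6]
red 609 [348 196  16  47] 466 0.18651339568470704
   [ 0.5882 -0.1181  0.1791] [ 0.6127 -0.1087  0.1865] [array([ 0.6005, -0.1133]), array([0.0075, 0.0241]), np.float64(83.7301)]
blue 553 [510 196  31  46] 466 0.18676041730743193
   [ 0.6014 -0.0092  0.179 ] [0.6252 0.0021 0.1868] [array([ 0.6135, -0.0036]), array([0.0094, 0.024 ]), np.float64(84.543)]
grey 1533 [559 195  46  48] 736 0.1867905051888826
   [0.6059 0.03   0.179 ] [0.6313 0.0418 0.1868] [array([0.6185, 0.036 ]), array([0.01 , 0.025]), np.float64(84.8486)]
grey 620 [289 196  14  48] 489 0.1866078641618565
   [ 0.5836 -0.1573  0.1792] [ 0.6082 -0.1468  0.1866] [array([ 0.596 , -0.1521]), array([0.0078, 0.0245]), np.float64(82.8201)]
grey 284 [504 197  24  36] 31 0.18483573922354662
   [ 0.6022 -0.0078  0.1791] [ 0.613  -0.006   0.1848] [array([ 0.6076, -0.007 ]), array([0.0017, 0.0108]), np.float64(88.0605)]
```

View pics/w1.png

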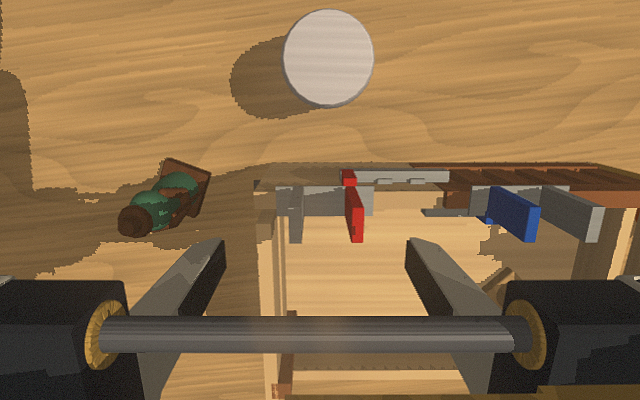

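The wrist picture shows the red tab at (355,215) between the fingers' line, with the safety steel tab at (296,215), blue at (515,213) and the gate steel tab at (580,215). The alignment is within 1 mm, so I'll descend and squeeze.

Call:
{"op": "play_rows", "data": {"slide": [[0, 0.003, 0.07], [0, 0, 0.09], [0, 0, 0.09], [0, 0, 0.06], [0, 0, 0.03], [0, 0, 0], [0, 0, 0], [0, 0, 0]], "twist": [[0, 0, 0], [0, 0, 0], [0, 0, 0], [0, 0, 0], [0, 0, 0], [0, 0, 0], [0, 0, 0], [0, 0, 0]]}}

```text
t: 3.35
tool_pos: [0.5997, -0.1385, 0.1424]
orientation: [0.183, 3.134, -0.001]
force: [-0.2, -0.9, -0.5]
opening: 0.0932
gripper_force: 0.0
```

Call:
{"op": "play_rows", "data": {"slide": [[0, 0, 0], [0, 0, 0], [0, 0, 0], [0, 0, 0], [0, 0, 0], [0, 0, 0], [0, 0, 0], [0, 0, 0]], "twist": [[0, 0, 0], [0, 0, 0], [0, 0, 0], [0, 0, 0], [0, 0, 0], [0, 0, 0], [0, 0, 0], [0, 0, 0]], "fingers": 1, "force": 18}}

```text
t: 4.15
tool_pos: [0.5987, -0.1397, 0.1408]
orientation: [-0.183, -3.136, 0.005]
force: [-1.5, -19.1, -2.5]
opening: 0.0342
gripper_force: 14.8
```

Opening is 34.2 mm, so the safety catch is fully in. I'll release, rise and go over to the gate's grip.

Call:
{"op": "play_rows", "data": {"slide": [[0, 0, 0], [0, 0, 0], [0, 0, 0], [0, 0, 0], [0, 0, -0.04], [0, 0, -0.09], [0, 0, -0.1], [0, 0, -0.1]], "twist": [[0, 0, 0], [0, 0, 0], [0, 0, 0], [0, 0, 0], [0, 0, 0], [0, 0, 0], [0, 0, 0], [0, 0, 0]], "fingers": -1}}

```text
t: 4.95
tool_pos: [0.5988, -0.1381, 0.225]
orientation: [0.183, 3.136, -0.0]
force: [-0.4, -1.2, 0.3]
opening: 0.0916
gripper_force: 0.0
```

Call:
{"op": "play_rows", "data": {"slide": [[0, 0.08, 0], [0, 0.12, 0], [0, 0.12, 0], [0, 0.12, 0], [0, 0.12, 0], [0, 0.094, 0], [0, 0, 0], [0, 0, 0]], "twist": [[0, 0, 0], [0, 0, 0], [0, 0, 0], [0, 0, 0], [0, 0, 0], [0, 0, 0], [0, 0, 0], [0, 0, 0]]}}

```text
t: 5.75
tool_pos: [0.6179, 0.0245, 0.2241]
orientation: [0.181, 3.136, -0.001]
force: [-1.4, -0.9, 0.3]
opening: 0.0929
gripper_force: 0.0
```

Run:
```python
from h import *
s=robot.read_state(); print(s["t"],s["tool_pos"],psi_of(s["orientation"]),np.round(s["q"],2),np.round(s["force"],1))
im,d,P=cloud("wrist"); cv2.imwrite("pics/w2.png",im[...,::-1])
hsv=cv2.cvtColor(im,cv2.COLOR_RGB2HSV); H,S,V=[hsv[...,i] for i in range(3)]
Z=P[...,2]; tall=(Z>.179)&(Z<.195)&(d>0)
for nm,m in dict(red=tall&(S>130)&((H<8)|(H>172)),blue=tall&(S>100)&(H>100)&(H<130),grey=tall&(S<90)).items():
    k,l,st,_=cv2.connectedComponentsWithStats(m.astype(np.uint8))
    for i in range(1,k):
        if st[i,4]>100:
            top=P[l==i]; print(nm,st[i],[np.round(v,4) for v in cv2.minAreaRect(top[:,:2].astype(np.float32))])
```

```text
5.75 [0.6179465  0.02446485 0.22405194] 83.40315492064903 [-0.04  0.18  1.43 -0.    1.54 -1.5 ] [-1.4 -0.9  0.3]
red [ 64 204  24  39 633] [array([ 0.5992, -0.1261]), array([0.0091, 0.0244]), np.float64(82.495)]
grey [ 21 204  28  39 711] [array([ 0.596 , -0.1522]), array([0.01  , 0.0245]), np.float64(80.9674)]
grey [263 204  15  39 501] [array([ 0.6132, -0.0031]), array([0.0083, 0.0241]), np.float64(83.3241)]
grey [328 204  14  40 490] [array([0.6182, 0.0366]), array([0.008 , 0.0247]), np.float64(83.1325)]
```

View pics/w2.png

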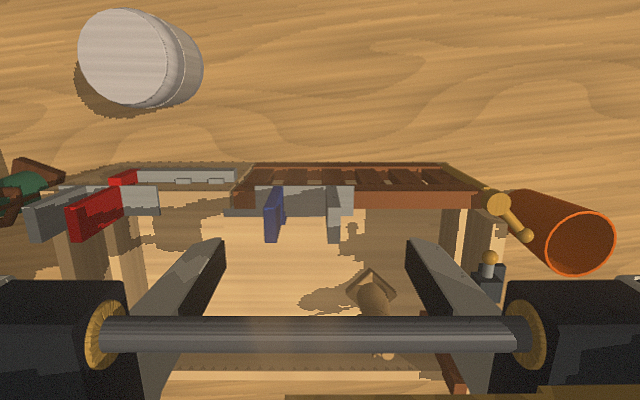

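The red tab is at (95,220), 26 mm from its steel partner at centres, so it is fully squeezed and stayed there. Blue (272,215) and the gate steel tab (333,215) sit centred between the fingers. I'll go down and squeeze.

Call:
{"op": "play_rows", "data": {"slide": [[0, -0.003, 0.06], [0, 0, 0.09], [0, 0, 0.09], [0, 0, 0.06], [0, 0, 0.03], [0, 0, 0], [0, 0, 0], [0, 0, 0]], "twist": [[0, 0, 0], [0, 0, 0], [0, 0, 0], [0, 0, 0], [0, 0, 0], [0, 0, 0], [0, 0, 0], [0, 0, 0]]}}

```text
t: 6.6
tool_pos: [0.6186, 0.0234, 0.1424]
orientation: [0.183, 3.134, 0.0]
force: [0.7, -0.2, 0.1]
opening: 0.0928
gripper_force: 0.0
```

Call:
{"op": "play_rows", "data": {"slide": [[0, 0, 0], [0, 0, 0], [0, 0, 0], [0, 0, 0], [0, 0, 0], [0, 0, 0], [0, 0, 0], [0, 0, 0]], "twist": [[0, 0, 0], [0, 0, 0], [0, 0, 0], [0, 0, 0], [0, 0, 0], [0, 0, 0], [0, 0, 0], [0, 0, 0]], "fingers": 1, "force": 30}}

```text
t: 7.4
tool_pos: [0.6177, 0.023, 0.1409]
orientation: [-0.184, -3.136, 0.0]
force: [1.5, 10.0, 0.8]
opening: 0.0339
gripper_force: 13.3
```

Run:
```python
from h import *
s=robot.read_state(); p=np.array(s["tool_pos"]); psi=psi_of(s["orientation"]); print(p,psi,s["opening"],s["gripper_force"],s["force"])
h=np.array([.6333,.1604]); v=p[:2]-h; v*=.138/np.linalg.norm(v); print(np.linalg.norm(p[:2]-h))
# arc: 82 deg over 24 rows, eased
o=[]
N=24;k=np.arange(N+1);a=82*(k/N-np.sin(2*np.pi*k/N)/(2*np.pi)*.3)
for b in a[1:]:
    t=np.radians(-b); c,si=np.cos(t),np.sin(t); w=[c*v[0]-si*v[1],si*v[0]+c*v[1]]
    o.append(([h[0]+w[0],h[1]+w[1],p[2]],83.3-b))
rows(o,start=([*(h+v),p[2]],83.3)); print(o[-1])
```

```text
[0.61769334 0.02300258 0.1408854 ] 83.29804524369098 0.033887926067731014 13.282700031995773 [ 1.46472246 10.00861241  0.84514942]
0.1382809370787623
slide [[0.023, 0.0, 0.0], [0.024, 0.001, 0.0], [0.025, 0.0, 0.0], [0.027, 0.001, 0.0], [0.029, 0.001, 0.0], [0.032, 0.0, 0.0], [0.034, 0.001, 0.0], [0.037, 0.001, 0.0]] 
twist [[0.0, 0.0, 0.04], [0.0, 0.0, 0.041], [0.0, 0.0, 0.044], [0.0, 0.0, 0.046], [0.0, 0.0, 0.051], [0.0, 0.0, 0.054], [0.0, 0.0, 0.06], [0.0, 0.0, 0.063]]
slide [[0.039, 0.002, 0.0], [0.04, 0.001, 0.0], [0.042, 0.001, 0.0], [0.043, 0.002, 0.0], [0.042, 0.001, 0.0], [0.042, 0.002, 0.0], [0.041, 0.001, 0.0], [0.039, 0.001, 0.0]] 
twist [[0.0, 0.0, 0.067], [0.0, 0.0, 0.071], [0.0, 0.0, 0.073], [0.0, 0.0, 0.073], [0.0, 0.0, 0.074], [0.0, 0.0, 0.073], [0.0, 0.0, 0.07], [0.0, 0.0, 0.068]]
slide [[0.037, 0.001, 0.0], [0.034, 0.001, 0.0], [0.032, 0.001, 0.0], [0.029, 0.001, 0.0], [0.027, 0.0, 0.0], [0.025, 0.001, 0.0], [0.023, 0.0, 0.0], [0.024, 0.001, 0.0]] 
twist [[0.0, 0.0, 0.063], [0.0, 0.0, 0.059], [0.0, 0.0, 0.055], [0.0, 0.0, 0.05], [0.0, 0.0, 0.047], [0.0, 0.0, 0.043], [0.0, 0.0, 0.042], [0.0, 0.0, 0.04]]
max mm 10.761621625015442 deg 4.4399999999999995
([np.float64(0.49534853795970196), np.float64(0.15674020206237738), np.float64(0.14088539802808847)], np.float64(1.2999999999999972))
```

Call:
{"op": "play_rows", "data": {"slide": [[0.023, 0, 0], [0.024, 0.001, 0], [0.025, 0, 0], [0.027, 0.001, 0], [0.029, 0.001, 0], [0.032, 0, 0], [0.034, 0.001, 0], [0.037, 0.001, 0]], "twist": [[0, 0, 0.04], [0, 0, 0.041], [0, 0, 0.044], [0, 0, 0.046], [0, 0, 0.051], [0, 0, 0.054], [0, 0, 0.06], [0, 0, 0.063]]}}

```text
t: 8.2
tool_pos: [0.5632, 0.0418, 0.1409]
orientation: [0.833, 3.029, 0.0]
force: [3.3, 1.5, -0.5]
opening: 0.0328
gripper_force: 30.0
```

Call:
{"op": "play_rows", "data": {"slide": [[0.039, 0.002, 0], [0.04, 0.001, 0], [0.042, 0.001, 0], [0.043, 0.002, 0], [0.042, 0.001, 0], [0.042, 0.002, 0], [0.041, 0.001, 0], [0.039, 0.001, 0]], "twist": [[0, 0, 0.067], [0, 0, 0.071], [0, 0, 0.073], [0, 0, 0.073], [0, 0, 0.074], [0, 0, 0.073], [0, 0, 0.07], [0, 0, 0.068]]}}

```text
t: 9.0
tool_pos: [0.5087, 0.1015, 0.1409]
orientation: [1.686, 2.65, 0.001]
force: [5.9, 0.6, -2.5]
opening: 0.033
gripper_force: 30.0
```

Call:
{"op": "play_rows", "data": {"slide": [[0.037, 0.001, 0], [0.034, 0.001, 0], [0.032, 0.001, 0], [0.029, 0.001, 0], [0.027, 0, 0], [0.025, 0.001, 0], [0.023, 0, 0], [0.024, 0.001, 0]], "twist": [[0, 0, 0.063], [0, 0, 0.059], [0, 0, 0.055], [0, 0, 0.05], [0, 0, 0.047], [0, 0, 0.043], [0, 0, 0.042], [0, 0, 0.04]]}}

```text
t: 9.8
tool_pos: [0.4956, 0.1568, 0.1409]
orientation: [2.198, 2.244, 0.0]
force: [3.7, -3.3, -0.2]
opening: 0.0329
gripper_force: 30.0
```

Call:
{"op": "play_rows", "data": {"slide": [[0, 0, 0], [0, 0, 0], [0, 0, 0], [0, 0, 0], [0, 0, 0], [0, 0, 0], [0, 0, 0], [0, 0, 0]], "twist": [[0, 0, 0], [0, 0, 0], [0, 0, 0], [0, 0, 0], [0, 0, 0], [0, 0, 0], [0, 0, 0], [0, 0, 0]]}}

```text
t: 10.6
tool_pos: [0.4956, 0.1565, 0.1409]
orientation: [2.195, 2.247, 0.0]
force: [4.1, -3.6, -1.0]
opening: 0.033
gripper_force: 30.0
```

Run:
```python
from h import *
s=robot.read_state(); print(psi_of(s["orientation"]),s["opening"],s["gripper_force"])
im,d,P=cloud("scene"); cv2.imwrite("pics/s2.png",im[...,::-1])
```

```text
1.3407657292048818 0.032958960679973635 30.014419555664062
```

View pics/s2.png

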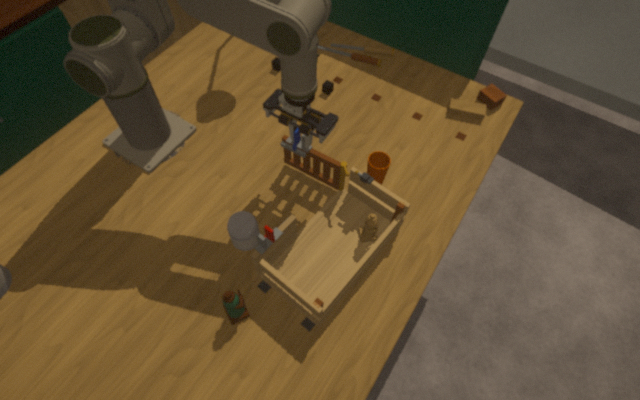

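The scene picture shows the gate standing wide open at (315,165), held by the gripper at (297,140). The red tab at (269,233) is still in, and the figures, beaker and tin are where they were. I'm handing it in.

```bash
python3 -c "
from plant import robot; print(robot.close_job())"
```

```text
the job is handed in; nothing more can be done
None
```

The job is handed in: I squeezed the safety catch first, then the grip, and the gripper is holding the gate open at about 82° by its grip, with the figures, beaker and tin still standing where they were; no verdict was returned.

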